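# Monthly trip test of the counter's residual-current switch

### The arm

A 6-joint arm with a two-finger parallel gripper is mounted at the origin on a cart in front of the work surface, level with it; the furniture and walls round the work are solid. World frame = base frame: x ahead of the robot, y to its left, z up, the work surface at z = 0. Lengths are in m, angles in rad, forces in N, time in s.
With the tool pointing down it reaches from about 0.275 to 1 m from the base axis. Payload 8.4 kg.
Tool frame: the origin (TCP) lies on the centre line of the jaws, within the pads' length; the fingertips stand 17 mm ahead of it and the grasp point (between the pads) lies 2 mm behind it (bot.tcp_to_tips is the z of the fingertips in the tool frame, in m); z points along the fingers, y is the line along which they close (so a half turn about z gives the same grasp; the last joint's range is limited). The gripper opens to 85 mm and grips with 20 to 120 N. Pads are 22 mm wide; open, the fingers measure 114 mm over their backs; the gripper's body (76 mm by 85 mm) begins 54 mm behind the grasp point. The pads swing forward as they close: fully open they stand 13 mm farther back than shut.
Start: joints at [1.331, 0.353, 1.633, -0, 1.155, -0.002], TCP at [0.147, 0.607, 0.248] pointing down, gripper open.
Joint ranges: [-2.63, 2.63], [-0.92, 2.1], [0.06, 2.66], [-1.3, 4.44], [0, 2.69], [-3.02, 3.02]. Speed limits (rad/s): [2.22, 2.22, 2.79, 3.14, 3.14, 3.14].

### API

Orientations are given as a unit quaternion [x, y, z, w].
In Python, from workcell import bot, hand, kinematics, get_obs, vision, hand_in gives the robot as it stands. The module is installed in compiled form; this text tells all that it offers. Calls block until the motion is done:
- bot.reach(position, orientation): joint-space move of the TCP to a pose.
- bot.servo_line(position, ori=None, velocity=0.15): straight line of the TCP; ori=None keeps the orientation; velocity is the mean speed in m/s.
- bot.goto_joints(angles): joint-space move.
- hand.move_gripper(opening, strength=None): finger opening in m; strength is the grip in N (None keeps the last); returns when the fingers have stopped.
- bot.dwell(seconds).
- kinematics.solve_ik(position, orientation): joint angles nearest the present ones, or None.
- get_obs(): the state.
- vision.read_camera(name): name is "side" or "top"; returns a dict with "frame" (400x640x3 uint8, red, green, blue), "intrinsics" (3x3 intrinsics, pixels), "dist" ([k1, k2, p1, p2, k3] as OpenCV has them; the pictures are not rectified), "view" (4x4, takes a point from world to camera coordinates). Camera axes: x right, y down, z forward; pixel columns grow to the right and rows downward; lengths in m; the calibration is good to about 2 mm. A picture is of the moment at which its call begins. There is no depth.
A pose or a line that the arm cannot do raises bot.IKError and nothing moves.
- hand_in(): hands the job in; it is judged then, once.
The state is a dict: "time_s": time; "joint_pos": joint angles; "joint_vel": joint speeds; "joint_efforts": joint torques, N m; "position": TCP position; "orientation": TCP orientation; "wrist_force": force on the tool from outside, world axes, zero at the start; "ft_torque": the same for the moment, N m; "gripper_width": finger opening in m; "grip_force": force on a finger pad.
Only numpy, scipy, OpenCV 4.12 (cv2) and the standard library are available. Lean on these libraries where they do the work, as an engineer would, in place of code of your own. Each camera call takes 0.05 s, during which the arm holds its last target. There are 200 camera calls.

### The job

Do the monthly trip test on the power box on the counter: slide the red lever lock fully clear of the blue lever, press the yellow test button so that the lever drops, then lift the lever back up until it catches and stays up by itself. Leave the lock open, and do not knock about the things standing round the box.

Things in the scene. Friction and masses are not known exactly. Their poses are not given: they have to be found in the camera images.
- power_box: Dark grey wedge-shaped power box, 150 deep (x), 216 wide (y), 43 high in front and 93 at the back; fixed to the counter. Origin: centre of its underside; x to its back, y to its left, z up. Its light grey control face slopes up to the back at 20 degrees; on it sit a white residual-current switch with a blue lever and a yellow button, and right of the switch a red slide, the lever lock.
- face (a point): Point F in the plane of the control face, 70 mm above the box's origin. Axes: x up the slope, y to the left, z out of the face (20 degrees off vertical, towards the robot). The switch's front stands 8 mm out of the face; the switch runs 44 mm up and down the slope from F, 24 mm to the right and 84 mm to the left.
- lever (a joint): Smooth blue lever, pivot in the face 6 mm left of F, 26 wide, 8 thick. 0 rad: up, leaning 38 degrees up-slope of 'out'; grows as it drops; 1.10: down, 25 degrees down-slope. An inner catch holds it up and lets go only while the test button is pressed in; it snaps down. Pushed up-slope to its stop (-0.1) it catches and settles at 0; short of that it falls back. Lifting takes 2 to 5 N.
- lever_tip (a point): Middle of the lever's rounded outer end, 36 mm from its pivot; moves with the lever. z axis along the lever, outward; y to the left.
- test_button (a joint): Yellow round button, 18 across, 58 mm left of F; pressed straight into the face. 0: out; 0.006 m: fully in. Springs back; pressing takes 1 to 4 N; it trips the switch between 2 and 5 mm.
- button_top (a point): Centre of the yellow button's top, 15.5 mm out of the face when not pressed. Axes: x up-slope, y left, z out.
- lever_lock (a joint): Red slide that moves to the right, away from the lever. It starts at 0 to 0.003 m: locked, its tongue props the raised lever from below so that it cannot drop. 0.018: fully open, at its stop; the tongue is clear of the lever beyond 0.010. Stays where it is put; slides with 1 to 2 N.
- lock_top (a point): Middle of the top of the lock's upright red thumb piece: 33.5 mm out of the face, 0.5 mm down-slope and 48 mm right of F at joint 0. x up-slope, y left, z out. Thumb piece 12 wide (y), 20 along x, 17 mm higher than the tongue (8 wide, top 16.5 mm out of the face) that runs from it leftward under the lever. At joint 0 the thumb piece stands 35 mm right of the lever's right side.
- carton_tall: Tall cream carton, 49x64x205, loose bystander left of the box. Origin: centre of its underside.
- carton_mid: Cream carton, 51x84x135, loose bystander left of the box. Origin: centre of its underside.
- carton_small: Small cream carton, 41x50x82, loose bystander left of the box. Origin: centre of its underside.
- tent_b: Price card in a small wooden block, 18x58x38, loose bystander at the counter's front edge. Origin: centre of its underside.
- order_pad: Order pad, 72x104x12, loose bystander behind the box. Origin: centre of its underside.
- praline_2: Single wrapped praline, 51x24x24, loose bystander right of the box. Origin: centre of its underside.

How it is judged:
On the way, in this order (a step that is already met when the one before it is completed fails the run):
1. the red lock has been slid clear of the lever while the lever is still up (value of joint lever_lock above 0.012 m and value of joint lever below 0.2 rad), for 0.05 s.
2. the lever has dropped with the test button pressed in (value of joint lever above 0.85 rad and value of joint test_button above 0.002 m).
At the end, for the whole second after the job is handed in: Lever up and held by its catch (within 0.12 rad of fully up, still), test button out again (within 1.5 mm), red lock still open (at least 12 mm from its locked end) (value of joint lever below 0.12 rad and velocity of joint lever below 0.2 rad/s and value of joint test_button below 0.0015 m and value of joint lever_lock above 0.012 m); the robot touches nothing.
It fails at once if a carton pushed more than 30 mm or tipped over (distance of any of carton_tall, carton_mid, carton_small from where it was at the start of the episode above 0.03 m or angle between any of carton_tall, carton_mid, carton_small's own z axis and vertical above 0.5 rad).
It fails at once if the price card pushed more than 30 mm (distance of tent_b from where it was at the start of the episode above 0.03 m).
It fails at once if the order pad pushed more than 30 mm (distance of order_pad from where it was at the start of the episode above 0.03 m).
It fails at once if the praline pushed more than 30 mm (distance of praline_2 from where it was at the start of the episode above 0.03 m).
It also fails if it takes over 40 s, if anything falls off the work surface, if the arm or the gripper's body presses on something with over 40 N, if the wrist force passes 120 N, or if a joint passes its speed limit or range.

## Working session

There is one attempt and no reset: what is moved stays moved. The work goes in short steps, each a Python script; the robot and the scene stay as the last script left them, time stands still between calls to the robot, and variables do not carry over. Pictures are saved under pics/ and viewed, at most 10 in all, crops included, and the job is handed in when it is done.

```bash
mkdir -p pics; python3 - <<'E'
from workcell import bot, hand, kinematics, get_obs, vision
import cv2,numpy as np
for n in("top","side"):
    c=vision.read_camera(n); cv2.imwrite(f"pics/{n}0.png",c["frame"][:,:,::-1])
    print(n,c["intrinsics"].tolist(),c["dist"],np.round(c["view"],4).tolist())
o=get_obs();print(o["time_s"],o["orientation"],bot.tcp_to_tips)
E
```

```text
top [[510.2475045510594, 0.0, 311.52355269749165], [0.0, 510.2475045510594, 196.89071998939067], [0.0, 0.0, 1.0]] [-0.0511874  0.         0.         0.         0.       ] [[-0.0003, -1.0, 0.0067, 0.1098], [-0.9817, -0.001, -0.1902, 0.5764], [0.1902, -0.0066, -0.9817, 1.2146], [0.0, 0.0, 0.0, 1.0]]
side [[436.60537637073406, 0.0, 319.6673686343941], [0.0, 436.60537637073406, 196.57241128076518], [0.0, 0.0, 1.0]] [-0.10140969  0.          0.          0.          0.        ] [[-0.9981, 0.0606, -0.0143, 0.5374], [0.0423, 0.4904, -0.8705, 0.0243], [-0.0457, -0.8694, -0.492, 1.2421], [0.0, 0.0, 0.0, 1.0]]
0.1 [ 1.18617437e-01  9.92939820e-01 -6.41423020e-04 -7.36346387e-05] 0.017
```

View pics/top0.png

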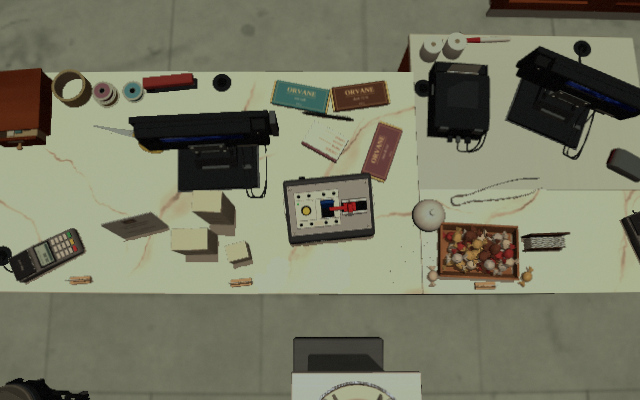

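View pics/side0.png

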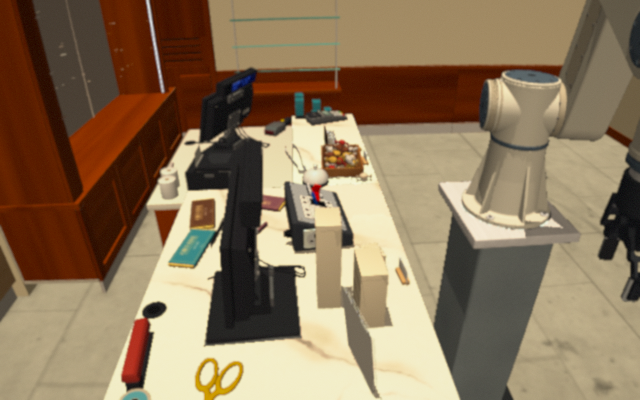

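The top view shows the box at about (329,208), slightly rotated. The yellow button is near (306,211), the blue lever near (327,207) and the red lock near (349,207). The cartons are to its left. I'll enlarge both views around the box.

```bash
python3 - <<'E'
import cv2,numpy as np
a=cv2.imread("pics/top0.png")[165:255,270:390]; b=cv2.imread("pics/side0.png")[165:260,270:370]
a=cv2.resize(a,None,fx=6,fy=6,interpolation=cv2.INTER_CUBIC)
cv2.imwrite("pics/ta.png",a)
cv2.imwrite("pics/sb.png",cv2.resize(b,None,fx=6,fy=6,interpolation=cv2.INTER_CUBIC))
E
```

```text
(no output)
```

View pics/ta.png

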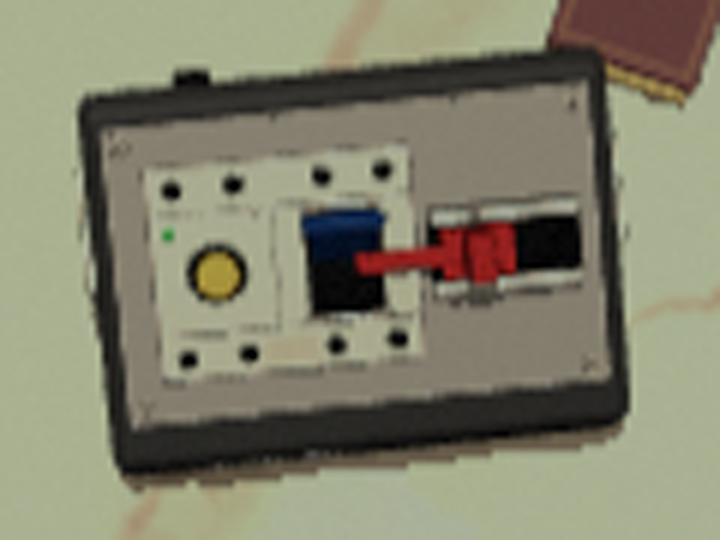

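View pics/sb.png

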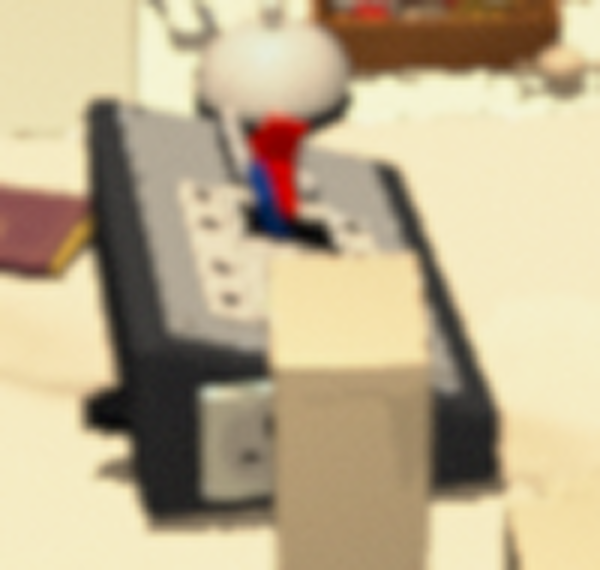

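```bash
cat > h.py <<'E'
import numpy as np,cv2
from scipy.spatial.transform import Rotation as R
from workcell import bot, hand, kinematics, get_obs, vision
RF0=R.from_euler('y',-20,degrees=True)  # x up the slope
def frame(p):
    q=R.from_euler('z',p[2])
    return q, np.array([p[0],p[1],0.])
def F2W(p,X):
    q,o=frame(p); return o+q.apply([0,0,.07]+RF0.apply(X))
def B2W(p,X):
    q,o=frame(p); return o+q.apply(X)
def proj(c,X):
    V=c["view"]; return cv2.projectPoints(np.atleast_2d(X).astype(float),cv2.Rodrigues(V[:3,:3])[0],V[:3,3],c["intrinsics"],np.array(c["dist"]))[0][:,0]
E
python3 - <<'E'
from h import *
from scipy.optimize import least_squares
ct=vision.read_camera("top");cs=vision.read_camera("side")
z=lambda a,o:(np.array(a,float)+.5)/6-.5+np.array(o)
uf=z([(143,170),(408,146),(424,355),(165,382),(217,273)],(270,165))
XF=np.array([(44,84,8),(44,-24,8),(-44,-24,8),(-44,84,8),(0,58,15.5)])/1e3
ub=z([(82,97),(602,50)],(270,165)); XB=np.array([(75,108,93),(75,-108,93)])/1e3
us=z([(213,320),(182,180)],(270,165)); XS=XF[[0,1]]
def res(p):
    return np.r_[(proj(ct,F2W(p,XF))-uf).ravel(),(proj(ct,B2W(p,XB))-ub).ravel()*.5,(proj(cs,F2W(p,XS))-us).ravel()*.5]
s=least_squares(res,[.55,.08,.1]);print(s.x,np.round(s.fun,2))
p=s.x;np.save("p.npy",p)
zo=lambda u,o:np.round((u-np.array(o)+.5)*6-.5)
for j in(0,.018):print("lock_top in zooms",zo(proj(ct,F2W(p,[[-.0005,-.048-j,.0335]])),(270,165)),zo(proj(cs,F2W(p,[[-.0005,-.048-j,.0335]])),(270,165)))
# lock-top from image
print("tip",F2W(p,np.array([.036*np.sin(np.radians(38)),.006,.036*np.cos(np.radians(38))])),"F",F2W(p,[0,0,0]))
E
```

```text
[0.54852112 0.06706882 0.09521433] [-0.16 -0.06  0.11 -0.17  0.28  0.42 -0.48  0.06 -0.07  0.17 -0.59 -0.82
  0.21 -0.95  0.46 -1.42  0.36 -0.63]
lock_top in zooms [[483. 259.]] [[293. 119.]]
lock_top in zooms [[528. 254.]] [[287. 100.]]
tip [0.55902492 0.07409926 0.10423803] F [0.54852112 0.06706882 0.07      ]
```

```bash
cat >> h.py <<'E'
p=np.load("p.npy") if __import__("os").path.exists("p.npy") else None
RF=R.from_euler('z',p[2])*RF0      # face axes in world
def ori(s):                         # tool z = -face z, tool y = s*face x
    f=RF.as_matrix(); y=s*f[:,0]; z=-f[:,2]
    return R.from_matrix(np.c_[np.cross(y,z),y,z]).as_quat()
def tcp(tip): return F2W(p,np.array(tip)/1e3+[0,0,bot.tcp_to_tips])
def line(tip,v=.1): bot.servo_line(tcp(tip),velocity=v)
def force(): return RF.inv().apply(get_obs()["wrist_force"])
def tip(): # actual tip position in face frame, mm
    o=get_obs(); w=np.array(o["position"])+R.from_quat(o["orientation"]).apply([0,0,bot.tcp_to_tips])
    return (RF.inv().apply(w-F2W(p,[0,0,0]))*1e3).round(1)
def shot(n,name,x0,y0,w=80,h=60,k=8):
    a=vision.read_camera(n)["frame"][y0:y0+h,x0:x0+w,::-1]
    cv2.imwrite("pics/"+name,cv2.resize(a,None,fx=k,fy=k,interpolation=cv2.INTER_CUBIC))
E
python3 - <<'E'
from h import *
hand.move_gripper(0); print(bot.tcp_to_tips,get_obs()["gripper_width"])
o=np.array(get_obs()["orientation"])
bot.reach([.2,.5,.42],o)
q=[kinematics.solve_ik(tcp([0,-25,120]),ori(s)) for s in(1,-1)];print(q)
s=min((1,-1),key=lambda s:9 if q[(1-s)//2] is None else abs(q[(1-s)//2][5]))
open("s.txt","w").write(str(s))
bot.reach([.38,.2,.42],ori(s))
bot.reach(tcp([0,-25,150]),ori(s))
line([0,-25,60])
line([0,-25,21],.05)
print(tip(),force(),get_obs()["time_s"])
shot("top","t1.png",290,165); shot("side","s1.png",290,150)
E
```

```text
0.017 -1.710181532677407e-06
[array([ 0.06507368,  0.08080466,  2.16754964,  0.01990273,  0.54440624,
       -0.04535005]), None]
[  0. -25.  21.] [ 0.2527756   0.72254116 -0.94710871] 6.1917
```

View pics/s1.png

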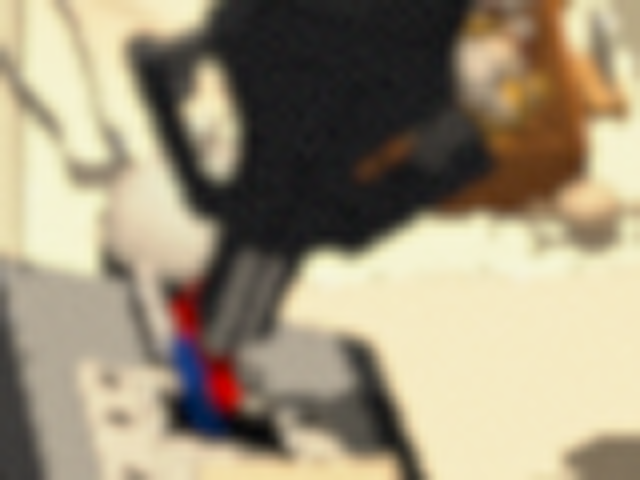

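The side view shows the closed fingertips (about (225,345) in the crop) beside the red thumb piece, just above the tongue and clear of the blue lever. That is where I want them, so I'll push right.

```bash
python3 - <<'E'
from h import *
f0=force();L=[]
line([0,-36,21],.04)
y=-36
while y>-53:
    y-=1; line([0,y,21],.03); f=force()-f0; L.append((y,round(f[1],1)))
    if abs(f[1])>8: break
print(L,(force()-f0).round(1),tip())
line([0,y+4,21],.05); line([0,y+4,90])
line([0,58,90],.15); bot.dwell(.2)
print(get_obs()["time_s"])
shot("top","t2.png",290,170)
E
```

```text
[(-37, np.float64(0.7)), (-38, np.float64(-0.3)), (-39, np.float64(1.9)), (-40, np.float64(0.3)), (-41, np.float64(0.5)), (-42, np.float64(0.6)), (-43, np.float64(1.1)), (-44, np.float64(0.9)), (-45, np.float64(1.3)), (-46, np.float64(0.6)), (-47, np.float64(1.3)), (-48, np.float64(0.9)), (-49, np.float64(0.4)), (-50, np.float64(6.3)), (-51, np.float64(14.7))] [ 0.1 14.7 -1. ] [ -0.  -49.8  21.1]
12.6083
```

View pics/t2.png

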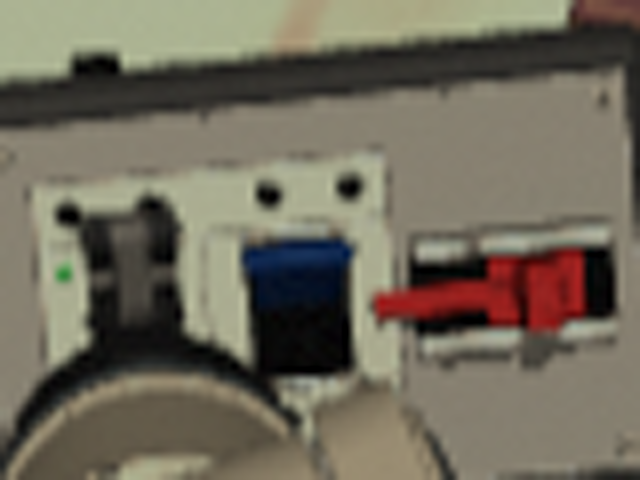

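The top view shows the lock at its stop: the tongue end (380,305) is clear of the lever (245–350), and the lever is still up. The fingers are above the button, so I'll press it next.

```bash
python3 - <<'E'
from h import *
line([0,58,20],.12); bot.dwell(.1); f0=force();L=[];z=18
while z>8:
    line([0,58,z],.04); f=force()-f0; L.append((z,round(f[2],1)))
    if f[2]>12: break
    z-=1
bot.dwell(.3)
print(L,tip(),(force()-f0).round(1),get_obs()["time_s"])
line([0,58,90],.15); line([-41,6,80],.15);bot.dwell(.1)
print(get_obs()["time_s"])
shot("side","s3.png",290,160)
E
```

```text
[(18, np.float64(0.4)), (17, np.float64(-0.6)), (16, np.float64(0.7)), (15, np.float64(1.2)), (14, np.float64(2.1)), (13, np.float64(1.7)), (12, np.float64(1.7)), (11, np.float64(3.3)), (10, np.float64(3.0)), (9, np.float64(13.6))] [ 0.  58.   9.4] [-2.4  0.3 14.3] 16.2917
17.6833
```

View pics/s3.png

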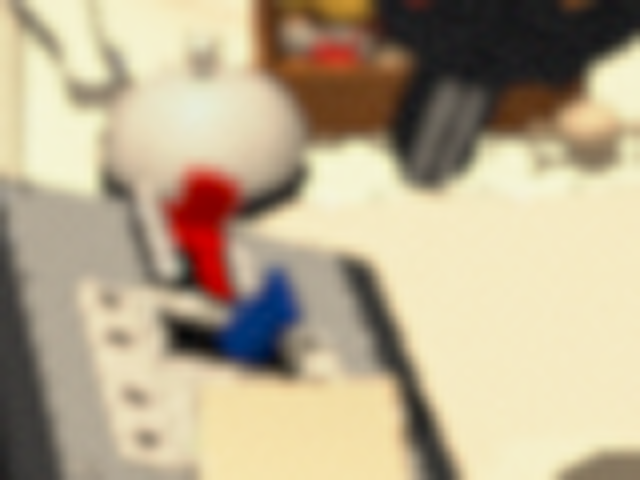

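The side view shows the blue lever dropped, leaning down-slope at (265,315), with the lock open. The button bottomed at 9.4 mm, which confirms the height. Next I'll lift the lever.

```bash
python3 - <<'E'
from h import *
line([-42,6,18],.08); bot.dwell(.1); f0=force();L=[]
line([-36,6,18],.05); x=-36
while x<8:
    x+=1.5 if x<-8 else 1; line([x,6,18],.05); f=force()-f0; L.append((x,round(float(f[0]),1)))
    if f[0]<-22: break
print(L,tip(),(force()-f0).round(1))
line([x-12,6,18],.08); line([x-12,6,60],.12); line([-45,6,100],.15); bot.dwell(.2)
print(get_obs()["time_s"])
shot("side","s4.png",290,160)
E
```

```text
[(-34.5, -1.3), (-33.0, 0.4), (-31.5, -0.3), (-30.0, -2.8), (-28.5, -2.4), (-27.0, -1.2), (-25.5, -1.7), (-24.0, -2.3), (-22.5, -1.7), (-21.0, -2.5), (-19.5, -1.4), (-18.0, -3.3), (-16.5, -2.1), (-15.0, -1.4), (-13.5, -2.4), (-12.0, -1.7), (-10.5, -3.9), (-9.0, -4.5), (-7.5, -3.9), (-6.5, -2.7), (-5.5, -3.6), (-4.5, -2.6), (-3.5, -1.9), (-2.5, -2.0), (-1.5, -2.0), (-0.5, -1.6), (0.5, -1.2), (1.5, 0.2), (2.5, -2.1), (3.5, -2.6), (4.5, -3.4), (5.5, -3.2), (6.5, -6.4), (7.5, -8.0), (8.5, -9.5)] [ 5.8  6.  17.8] [-9.5  1.4  4.8]
29.3083
```

View pics/s4.png

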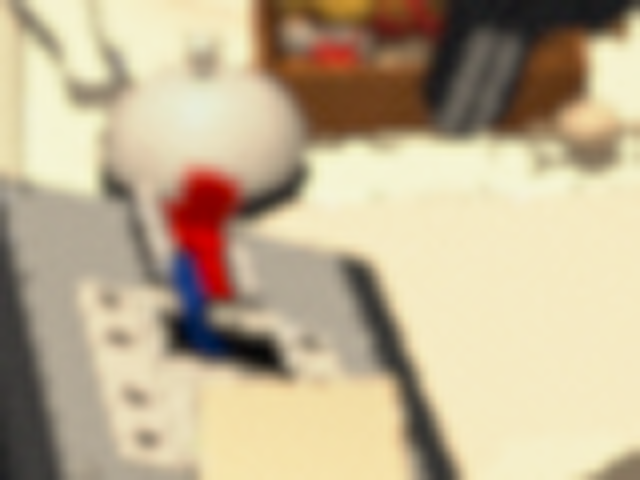

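The side view shows the lever standing up by itself at (195,300), leaning up-slope as at the start. The lock is still open at (205,195), and the gripper is well clear. Handing in.

```bash
python3 - <<'E'
from workcell import hand_in
print(hand_in())
E
```

```text
the job is handed in; nothing more can be done
None
```

I ran the trip test and handed the job in at about 29 s of the 40 s limit. The lock was slid to its stop, the test button dropped the lever, and the lever was lifted and stayed up by itself with the lock still open. The hand-in gave no verdict, and I took no wide picture afterwards to check the things round the box.

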